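# Pull the snug control cap off the table hob for cleaning

## Task

Take the knob puller by its grip, slide its fork under the smooth round cap on the table hob until it stops against the hub, and pull straight up until the cap pops off its stem, without touching the cap with the fingers, pressing hard on the hob or the hub, or letting the puller lean. Carry the cap away sitting in the puller and set the puller down gently and upright in the aluminium tray with the cap still in it, then let go. Leave the two bar knobs, the tray and everything else as they are.

Things in the scene. Friction and masses are not known exactly. Their poses are not given: they have to be found in the camera images.
- cap: Black round push-on cap, smooth flat top with a plain aluminium disc; the only control without a raised bar. Head 52 mm across, top 18.5 mm above the origin. Below the head a square hub 27 mm wide, sides along x and y. Origin: centre of the hub's lower end, resting on the control block's top while seated; z up, x to the back of the hob. Loose, 40 g.
- cap_rim (a point): Point on the cap's axis at the height of the head's underside, 6.6 mm above the cap's origin: round the hub a gap 6.6 mm high is open between the control block's top and the head. Sprung balls in the stem grip the cap inside: straight up it has 0.2 mm of play, lets go after 1 to 2 mm at about 9 to 13 N of pull, then comes free with little drag. It wobbles about 0.7 mm on the stem.
- control: Steel control block of the hob under the cap (fixed), with a square stem 15 mm wide and 14 mm high in the cap. Origin below the stem's axis, 0 to 4 mm above the worktop (levelling feet); x to the back of the hob, z up. Flat top 55 mm above the origin, 85 mm wide in y, from 67 mm in front of the stem to 48 mm behind it. One of three equal blocks side by side, 85 mm apart, as the hob's front strip; the cap may be on any.
- bar_knob_a: One of the two other control blocks, same frame and size; its fixed black knob, 44 mm across, has a raised bar on top, 79 mm above the origin. Leave alone.
- bar_knob_b: The other control block with a bar knob, same as bar_knob_a. Leave alone.
- puller: Knob puller, about 180 g, standing upright on its steel fork. Origin: below the middle of its grip, at the height of the fork's underside; z up, x towards the fork's open mouth. The fork frame is clamped under the grip anywhere from 9 mm back to 9 mm forward along x; how far is not reported (see it or feel it). In the fork frame's own x: two legs at y = +-28 to +-33 mm, x = -12 to +12 mm, 56 mm apart.
- puller_grip (a point): Middle of the puller's grip, 80 mm above its origin: block 22 mm in x, 40 mm in y, 57 to 102 mm up; a rail below it 42 to 49 mm up. Fork: flat U plate 5 mm thick, 66 mm wide, x = -30 to +28 mm of the fork frame; slot 30 mm wide, open to +x, closed at x = -15 mm. Home, this end stops on the hub's front and the fork frame is 1.5 mm in front of the cap's axis. A freed cap rides on the prongs, hub in the slot.
- tray: Loose shallow aluminium tray, 600 g, 160 mm in x, 140 mm in y, 20 mm high, walls and floor 4 mm. Origin: centre of its underside; z up. It stands on one side of the hob, the puller on the other.
- mug: White mug; bystander, leave alone. Origin: centre of its underside.
- salt_shaker: Salt shaker, 90 mm; bystander, leave alone. Origin: centre of its underside.
- pepper_mill: Dark wooden pepper mill, 170 mm; bystander, leave alone. Origin: centre of its underside.
- lemon: Lemon; bystander, leave alone. Origin: centre of its underside.
- fish_tin: Flat oval-cornered tin; bystander, leave alone. Origin: centre of its underside.
- teaspoon: Teaspoon lying in front of the hob; bystander, leave alone. Origin: centre of its underside.
- tea_light: Small tea light in front of the hob; bystander, leave alone. Origin: centre of its underside.
There are look-alikes about, which are no part of the job. Leave any pink look-alike of the puller alone.

How it is judged:
On the way, in this order (a step that is already met when the one before it is completed fails the run):
1. the puller's fork is hooked under the seated cap and is pressed home against its hub before it is lifted (horizontal distance between puller and cap below 0.016 m and z of puller in the frame of control below 0.059 m and z of cap in the frame of control below 0.0555 m and contact force between puller and cap above 0.8 N), for 0.15 s.
2. the cap is off its stem and rides in the puller (z of cap in the frame of control above 0.075 m and horizontal distance between puller and cap below 0.023 m and contact force between puller and cap above 0.1 N), for 0.2 s.
At the end, for the whole second after the job is handed in: The puller stands upright (within 0.1 rad), flat on the floor of the tray, its origin within 60 mm (x) and 50 mm (y) of the tray's centre, released and at rest; the cap sits in its fork, off the stem, within 23 mm of the puller's axis, not tilted more than 0.2 rad (x of puller in the frame of tray between -0.06 and 0.06 m and y of puller in the frame of tray between -0.05 and 0.05 m and z of puller in the frame of tray below 0.008 m and angle between puller's own z axis and vertical below 0.1 rad and horizontal distance between cap and puller below 0.023 m and z of cap in the frame of puller below 0.012 m and angle between cap's own z axis and vertical below 0.2 rad and linear speed of puller below 0.01 m/s and linear speed of cap below 0.02 m/s and contact force between the fingers and puller below 0.05 N); the robot touches nothing.
It fails at once if the hand touches the cap (contact force between any of the fingers, the arm and cap above 0.5 N).
It fails at once if the puller or the hand presses on the cap's control block with more than 25 N, or the puller is slammed into the tray with more than 30 N (contact force between any of puller, the arm, the fingers and control above 25 N or contact force between puller and tray above 30 N).
It fails at once if the puller loads the cap with more than 18 N, leans by more than 0.06 rad while it is hooked under the seated cap, or tips the cap by more than 0.3 rad (contact force between puller and cap above 18 N or angle between cap's own z axis and vertical above 0.3 rad or (angle between puller's own z axis and vertical above 0.06 rad and horizontal distance between puller and cap below 0.016 m and z of cap in the frame of control below 0.0555 m and z of puller in the frame of control below 0.06 m)).
It fails at once if one of the other control blocks or its bar knob is pressed with more than 5 N (contact force between any of puller, the fingers, the arm and bar_knob_a above 5 N or contact force between any of puller, the fingers, the arm and bar_knob_b above 5 N).
It fails at once if the tray or a bystander is moved more than 25 mm (distance of any of tray, mug, salt_shaker, pepper_mill, lemon, fish_tin, teaspoon, tea_light from where it was at the start of the episode above 0.025 m).
It also fails if it takes over 72 s, if anything falls off the work surface, if the arm or the gripper's body presses on something with over 40 N, if the wrist force passes 120 N, or if a joint passes its speed limit or range.

## Robot

A 6-joint arm with a two-finger parallel gripper is mounted at the origin on a cart in front of the work surface, level with it; the furniture and walls round the work are solid. World frame = base frame: x ahead of the robot, y to its left, z up, the work surface at z = 0. Lengths are in m, angles in rad, forces in N, time in s.
With the tool pointing down it reaches from about 0.375 to 0.975 m from the base axis. Payload 3.8 kg.
Tool frame: the origin (TCP) lies midway between the tips of the shut fingers; the grasp point (between the pads) lies 19 mm behind it; z points along the fingers, y is the line along which they close (so a half turn about z gives the same grasp; the last joint's range is limited). The gripper opens to 88 mm and grips with 3 to 60 N. Pads are 18 mm wide; open, the fingers measure 123 mm over their backs; the gripper's body (75 mm by 187 mm) begins 45 mm behind the grasp point.
Start: joints at [1.103, 0.264, 1.604, -0, 1.274, -0.037], TCP at [0.282, 0.613, 0.239] pointing down, gripper open.
Joint ranges: [-2.63, 2.63], [-0.94, 2.18], [0.31, 2.57], [-1.31, 4.45], [0, 2.66], [-2.55, 2.55]. Speed limits (rad/s): [2.57, 2.57, 3.14, 3.14, 3.14, 3.14].

## Interface

Orientations are given as a rotation vector (axis times angle).
In Python, from cell import manip, inverse_kinematics, cams, order gives the robot as it stands. Calls block until the motion is done:
- manip.move_pose(position, orientation): joint-space move of the TCP to a pose.
- manip.move_linear(position, rate=0.15, rot=None): straight line of the TCP; rot=None keeps the orientation; rate is the mean speed in m/s.
- manip.set_joints(angles): joint-space move.
- manip.set_gripper(opening, force=None): finger opening in m; force is the grip in N (None keeps the last); returns when the fingers have stopped.
- manip.dwell(seconds).
- inverse_kinematics(position, orientation): joint angles nearest the present ones, or None.
- manip.state(): the state.
- cams.capture(name): name is "scene" or "side" or "wrist"; returns a dict with "image" (420x560x3 uint8, blue, green, red), "z_map" (420x560 float32, m along the optical axis (not along the pixel's ray), 0 where there is no reading), "intrinsics" (3x3 intrinsics, pixels), "position" and "orientation" of the camera in the world; the wrist camera has in their place "T_tool_cam" (4x4, takes a point from camera to tool coordinates, whose origin is the TCP and whose axes are the flange's). Camera axes: x right, y down, z forward; pixel columns grow to the right and rows downward; lengths in m; the calibration is good to about 2 mm. A picture is of the moment at which its call begins: read the wrist's pose just before it.
A pose or a line that the arm cannot do raises manip.IKError and nothing moves.
- order.close_job(): hands the job in; it is judged then, once.
The state is a dict: "clock": time; "joint_pos": joint angles; "joint_velocities": joint speeds; "tau": joint torques, N m; "tool_pos": TCP position; "tcp_rot": TCP orientation; "contact_force": force on the tool from outside, world axes, zero at the start; "moment": the same for the moment, N m; "gripper_width": finger opening in m; "grasp_force": force on a finger pad.
Only numpy, scipy, OpenCV 4.12 (cv2) and the standard library are available. Lean on these libraries where they do the work, as an engineer would, in place of code of your own. Each camera call takes 0.05 s, during which the arm holds its last target. There are 200 camera calls.

## Working session

There is one attempt and no reset: what is moved stays moved. The work goes in short steps, each a Python script; the robot and the scene stay as the last script left them, time stands still between calls to the robot, and variables do not carry over. Pictures are saved under pics/ and viewed, at most 11 in all, crops included, and the job is handed in when it is done.

```bash
ls; mkdir -p pics; cat > h.py <<'E'
import numpy as np, cv2
from scipy.spatial.transform import Rotation as R
from cell import manip, inverse_kinematics, cams, order
def rotm(o):
    o=np.array(o,float)
    return o if o.shape==(3,3) else (R.from_rotvec(o).as_matrix() if o.size==3 else R.from_quat(o).as_matrix())
def cap(name):
    s=manip.state(); c=cams.capture(name)
    if name=="wrist":
        T=np.eye(4);T[:3,:3]=rotm(s["tcp_rot"]);T[:3,3]=s["tool_pos"];T=T@np.array(c["T_tool_cam"])
    else:
        T=np.eye(4);T[:3,:3]=rotm(c["orientation"]);T[:3,3]=c["position"]
    return c["image"],c["z_map"],np.array(c["intrinsics"]),T
def cloud(z,K,T):
    v,u=np.mgrid[:z.shape[0],:z.shape[1]]
    P=np.stack([(u-K[0,2])/K[0,0]*z,(v-K[1,2])/K[1,1]*z,z],-1)
    return P@T[:3,:3].T+T[:3,3]
def ray(u,v,h,K,T):
    d=T[:3,:3]@np.array([(u-K[0,2])/K[0,0],(v-K[1,2])/K[1,1],1.]); return T[:3,3]+d*(h-T[2,3])/d[2]
E
python3 - <<'E'
from h import *
print(manip.state())
for n in("scene","side"):
    im,z,K,T=cap(n); cv2.imwrite(f"pics/{n}0.png",im); np.savez(f"{n}0.npz",im=im,z=z,K=K,T=T); print(n,K.round(1).tolist(),T.round(3).tolist(),(z>0).mean())
E
```

```text
pics
{'clock': 0.0, 'joint_pos': array([ 1.10308685e+00,  2.64775565e-01,  1.60535237e+00, -1.89256439e-05,
        1.27367909e+00, -3.69469224e-02]), 'joint_velocities': array([ 0.00016507,  0.00063638,  0.00083814,  0.00012495, -0.00089122,
       -0.00231029]), 'tau': array([ 1.78579732e-03, -5.02119756e+01, -3.56872308e+01,  7.28129572e-02,
        2.96358077e-02, -1.54754393e-04]), 'tool_pos': array([0.28157728, 0.61269819, 0.23738457]), 'tcp_rot': array([-0.67129757, -3.06848323,  0.0033747 ]), 'contact_force': array([-0.58384053,  0.03577846,  0.04110201]), 'moment': array([0.03637175, 0.05386031, 0.02613799]), 'grasp_force': 0.0, 'gripper_width': 0.08793343147307381}
scene [[407.3, 0.0, 281.3], [0.0, 407.3, 205.8], [0.0, 0.0, 1.0]] [[0.512, -0.567, 0.645, -0.4], [-0.859, -0.326, 0.394, -0.563], [-0.013, -0.756, -0.654, 0.991], [0.0, 0.0, 0.0, 1.0]] 0.9961607142857143
side [[406.9, 0.0, 280.6], [0.0, 406.9, 214.6], [0.0, 0.0, 1.0]] [[-0.023, -0.431, 0.902, -0.808], [-1.0, 0.012, -0.02, 0.038], [-0.002, -0.902, -0.431, 0.728], [0.0, 0.0, 0.0, 1.0]] 0.9959141156462585
```

View pics/scene0.png

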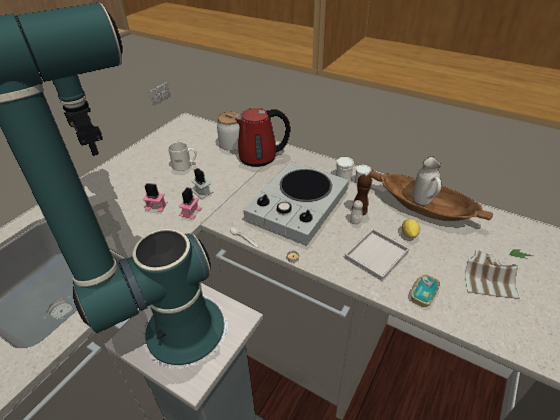

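View pics/side0.png

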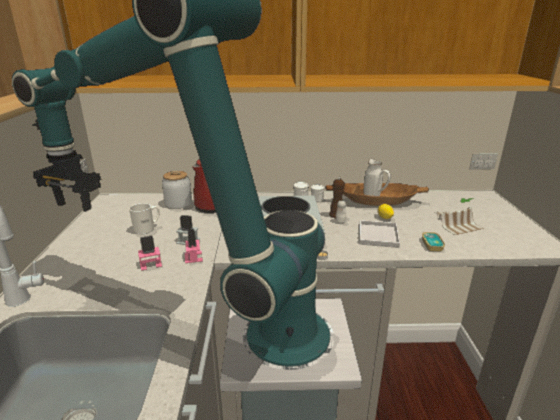

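Scene view: the grey puller is at (201,182), with pink look-alikes at (154,197) and (189,203). The cap is the middle control at (284,208) and the tray is at (377,253). In the side view the hob is hidden behind the arm and the grey puller is at (186,230). Next I'll get coarse positions from the depth.

```bash
python3 - <<'E'
from h import *
d=np.load("scene0.npz"); P=cloud(d["z"],d["K"],d["T"])
for n,(u,v) in dict(grip=(200,175),frame=(202,188),pinkA=(152,189),pinkB=(187,196),cap=(284,208),knobL=(263,201),knobR=(306,216),hobF=(290,238),hobFL=(246,211),hobFR=(300,241),trayC=(377,253),tL=(346,254),tT=(374,233),tR=(408,250),tB=(381,275),hobBR=(345,180),mug=(180,157),shaker=(357,213),mill=(364,180),spoon=(243,237),tea=(293,257),kettle=(257,115)).items(): print(n,P[v,u].round(3))
# puller box crop
m=(P[...,2]>0.06)&(P[...,2]<.11); 
ys,xs=np.nonzero(m[165:200,190:215]); q=P[165:200,190:215][ys,xs]; print(len(q),q.min(0),q.max(0),np.median(q,0))
cv2.imwrite("pics/c1.png",cv2.resize(d["im"][130:290,130:430],None,fx=2.6,fy=2.6,interpolation=cv2.INTER_CUBIC))
E
```

```text
grip [0.484 0.328 0.094]
frame [0.473 0.319 0.044]
pinkA [0.335 0.425 0.092]
pinkB [0.369 0.292 0.091]
cap [ 0.496 -0.026  0.077]
knobL [0.498 0.061 0.07 ]
knobR [ 0.502 -0.108  0.073]
hobF [ 0.445 -0.079  0.003]
hobFL [0.441 0.095 0.052]
hobFR [ 0.453 -0.114  0.   ]
trayC [ 0.53  -0.358  0.001]
tL [ 0.459 -0.278  0.02 ]
tT [ 0.606 -0.317  0.007]
tR [ 0.583 -0.442  0.011]
tB [ 0.434 -0.404  0.019]
hobBR [ 0.767 -0.133  0.059]
mug [0.566 0.504 0.067]
shaker [ 0.623 -0.243  0.053]
mill [ 0.685 -0.231  0.149]
spoon [ 0.374  0.066 -0.002]
tea [ 0.372 -0.132  0.008]
kettle [0.792 0.27  0.211]
138 [0.3802269  0.29260981 0.06019658] [0.50888809 0.36786172 0.10374393] [0.4886909  0.33093309 0.08726139]
```

View pics/c1.png

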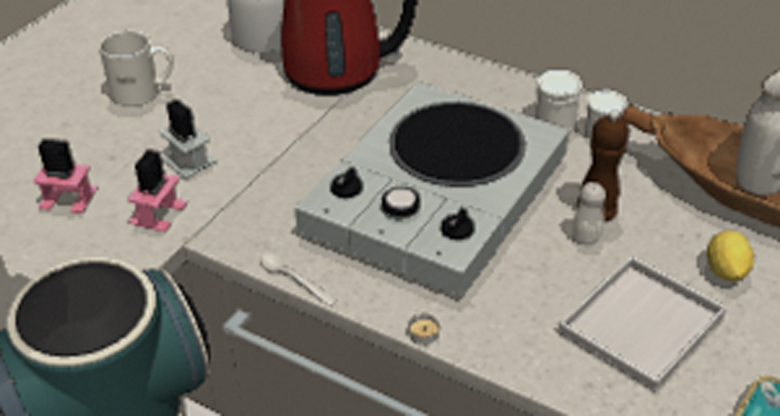

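Crop: the grey puller is at crop (185,140), about (0.488, 0.331) in world. The cap is the only control without a bar, and the hob looks nearly aligned with the world axes. I'll look from above with the wrist camera.

```bash
cat >> h.py <<'E'
def down(yaw): return (R.from_euler('z',yaw)*R.from_euler('x',np.pi)).as_rotvec()  # tool x at yaw, tool y = yaw-90deg
E
python3 - <<'E'
from h import *
M=R.from_rotvec(manip.state()["tcp_rot"]).as_matrix(); print(M.round(2))
print(np.array(cams.capture("wrist")["T_tool_cam"]).round(3))
best=None
for yaw in np.arange(-3.1,3.2,.2618):
    q=inverse_kinematics([.46,.33,.33],down(yaw)); 
    if q is not None: print(round(yaw,2),np.round(q,2))
E
```

```text
[[-0.91  0.42 -0.  ]
 [ 0.42  0.91 -0.  ]
 [ 0.   -0.   -1.  ]]
[[-0.001 -0.954 -0.301  0.077]
 [ 1.    -0.001 -0.001 -0.001]
 [ 0.001 -0.301  0.954 -0.145]
 [ 0.     0.     0.     1.   ]]
-3.1 [ 0.58  0.01  1.72 -0.    1.41 -1.03]
-2.84 [ 0.58  0.01  1.72  0.    1.41 -1.3 ]
-2.58 [ 0.58  0.01  1.72  0.    1.41 -1.56]
-2.31 [ 0.58  0.01  1.72  0.    1.41 -1.82]
-2.05 [ 0.58  0.01  1.72  0.    1.41 -2.08]
-1.79 [ 0.58  0.01  1.72  0.    1.41 -2.34]
-0.22 [0.58 0.01 1.72 0.   1.41 2.37]
0.04 [0.58 0.01 1.72 0.   1.41 2.11]
0.3 [ 0.58  0.01  1.72 -0.    1.41  1.85]
0.57 [ 0.58  0.01  1.72 -0.    1.41  1.58]
0.83 [ 0.58  0.01  1.72 -0.    1.41  1.32]
1.09 [ 0.58  0.01  1.72 -0.    1.41  1.06]
1.35 [ 0.58  0.01  1.72 -0.    1.41  0.8 ]
1.61 [0.58 0.01 1.72 0.   1.41 0.54]
1.87 [ 0.58  0.01  1.72 -0.    1.41  0.27]
2.14 [ 0.58  0.01  1.72 -0.    1.41  0.01]
2.4 [ 0.58  0.01  1.72 -0.    1.41 -0.25]
2.66 [ 0.58  0.01  1.72 -0.    1.41 -0.51]
2.92 [ 0.58  0.01  1.72  0.    1.41 -0.77]
3.18 [ 0.58  0.01  1.72 -0.    1.41 -1.03]
```

```bash
python3 - <<'E'
from h import *
for n,p in(("pul",[.44,.33,.32]),("hob",[.45,-.025,.32])):
    manip.move_pose(p,down(np.pi)); 
    im,z,K,T=cap("wrist"); np.savez(n+".npz",im=im,z=z,K=K,T=T); cv2.imwrite(f"pics/{n}.png",im)
print(manip.state()["clock"],manip.state()["tool_pos"])
E
```

```text
2.85 [ 0.45032513 -0.02404787  0.31997688]
```

View pics/pul.png

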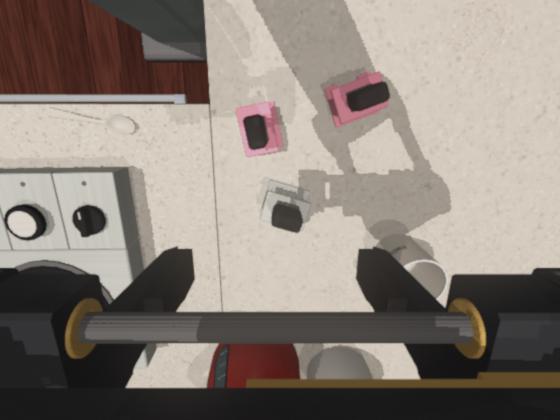

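View pics/hob.png

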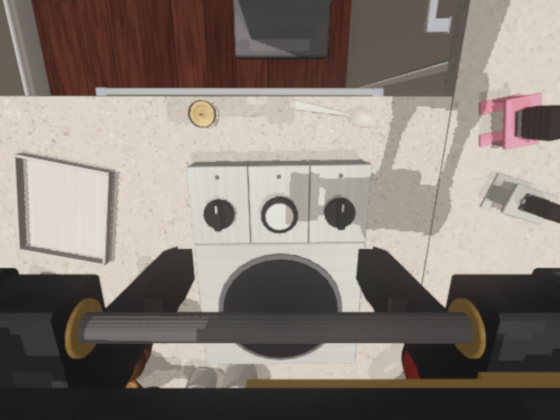

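pul.png: the grey puller's grip is at (287,217) and its fork at (285,195). hob.png: the cap is at (279,214) in the middle block, with bar knobs at (219,214) and (340,212). The tray's corners are near (20,155), (115,170), (107,262) and (20,245). Next I'll take the measurements.

```bash
python3 - <<'E'
from h import *
d=np.load("hob.npz"); K,T,im,z=d["K"],d["T"],d["im"],d["z"]; P=cloud(z,K,T)
# block top plane
def med(u,v,r=4): return np.median(P[v-r:v+r,u-r:u+r].reshape(-1,3),0).round(4)
print("blocktops",med(205,180),med(262,185),med(262,232),med(295,232),med(325,185),"worktop",med(160,140),"captop",med(279,214))
g=cv2.cvtColor(im,cv2.COLOR_BGR2GRAY)
h=np.median(P[210:219,274:284,2])
# disc (white) contour and head (black)
m=(g[185:245,250:310]<90).astype(np.uint8); 
cs,_=cv2.findContours(m,cv2.RETR_EXTERNAL,cv2.CHAIN_APPROX_NONE)
c=max(cs,key=cv2.contourArea); e=cv2.fitEllipse(c); u,v=e[0][0]+250,e[0][1]+185; print("head",u,v,e[1],ray(u,v,h,K,T), "diam",np.array(e[1])/K[0,0]*z[214,279])
m=cv2.morphologyEx(m,cv2.MORPH_CLOSE,np.ones((3,3)));
m2=(g[200:230,264:294]>120).astype(np.uint8); cs,_=cv2.findContours(m2,cv2.RETR_EXTERNAL,cv2.CHAIN_APPROX_NONE); c=max(cs,key=cv2.contourArea); e=cv2.fitEllipse(c);u,v=e[0][0]+264,e[0][1]+200; print("disc",u,v,e[1],ray(u,v,h,K,T))
# hob front edge: first rows where z>.04
pts=[]
for u in range(195,365):
    col=P[130:200,u,2]; i=np.argmax(col>.045); pts.append(P[130+i+1,u])
pts=np.array(pts); f=np.polyfit(pts[:,1],pts[:,0],1); print("front",f,"yaw",-np.arctan(f[0]), pts[:,1].min(),pts[:,1].max())
# seams
# tray
m=(P[...,2]>.012)&(P[...,2]<.028)&(P[...,1]<-.2)&(P[...,0]<.65)&(P[...,1]>-.46); m=m.astype(np.uint8)
q=P[m>0]; r=cv2.minAreaRect(q[:,:2].astype(np.float32)); print("tray hob",r,q[:,2].max(),np.median(q[:,2]))
d=np.load("pul.npz"); K,T,im,z=d["K"],d["T"],d["im"],d["z"]; P=cloud(z,K,T)
sub=(slice(170,245),slice(245,325))
for lo,hi in((.003,.012),(.03,.055),(.092,.115)):
    m=(P[...,2]>lo)&(P[...,2]<hi); q=P[sub][m[sub]]; print("pul",lo,len(q),cv2.minAreaRect(q[:,:2].astype(np.float32)),np.median(q[:,2]))
vis=cv2.resize(im[165:250,240:330],None,fx=6,fy=6,interpolation=cv2.INTER_CUBIC); zz=np.clip(P[165:250,240:330,2]/.11,0,1)*255
cv2.imwrite("pics/pz.png",np.hstack([vis,cv2.applyColorMap(cv2.resize(zz.astype(np.uint8),None,fx=2.8,fy=6,interpolation=cv2.INTER_NEAREST),2)]))
E
```

```text
blocktops [ 0.462  -0.1227  0.0564] [ 0.4691 -0.0441  0.0563] [ 0.5393 -0.0451  0.0564] [0.5393 0.0031 0.0565] [0.4692 0.0431 0.0565] worktop [ 0.4128 -0.2    -0.0006] captop [ 0.505  -0.0206  0.0754]
head 279.2131805419922 214.42934226989746 (34.57980728149414, 35.10963439941406) [ 0.50647471 -0.01966271  0.075391  ] diam [0.04719369 0.04791678]
disc 278.7813310623169 216.2146816253662 (26.54872703552246, 27.36892318725586) [ 0.50905274 -0.02024195  0.075391  ]
front [0.01100732 0.44020171] yaw -0.011006878431057646 -0.1449335610721358 0.11050661180386281
tray hob ((0.5304877758026123, -0.3284706473350525), (0.20598620176315308, 0.16098541021347046), 78.44397735595703) 0.02775709920442959 0.018116102098868714
pul 0.003 380 ((0.4995391368865967, 0.34358853101730347), (0.06601526588201523, 0.05633201450109482), 73.34075927734375) 0.004232187480565475
pul 0.03 712 ((0.5010921955108643, 0.34319454431533813), (0.0660654827952385, 0.04627005383372307), 73.76115417480469) 0.04798552793310057
pul 0.092 510 ((0.49926260113716125, 0.3438403904438019), (0.040205396711826324, 0.022269101813435555), 73.63631439208984) 0.10032967722506914
```

View pics/pz.png

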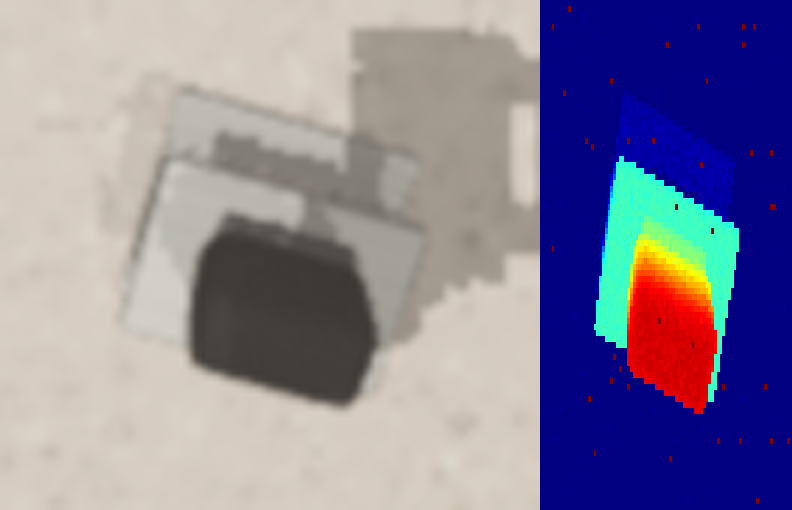

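pz.png: the visible strip of plate (crop 180–415, 90–210) is solid. That makes it the closed end, so the mouth points to about +x at a yaw of about -0.285. I'll hover in the grasp orientation, re-measure from close by and work out the fork offset.

```bash
cat >> h.py <<'E'
def layers(P,c,psi,box=.07):
    """puller-frame stats of a cloud about c with yaw psi"""
    q=P.reshape(-1,3); ex=np.array([np.cos(psi),np.sin(psi)]); ey=np.array([-ex[1],ex[0]])
    d=q[:,:2]-np.array(c)[:2]; a=np.c_[d@ex,d@ey,q[:,2]]
    return a[(abs(a[:,0])<box)&(abs(a[:,1])<box)]
E
python3 - <<'E'
from h import *
psi=-.287; c=np.array([.4993,.3438])
def rep(P,tag,c):
    a=layers(P,c,psi)
    for lo,hi in((.0025,.008),(.045,.051),(.098,.106)):
        b=a[(a[:,2]>lo)&(a[:,2]<hi)&(abs(a[:,0])<.042)&(abs(a[:,1])<.036)]
        if len(b)>30: print(tag,lo,len(b),np.percentile(b[:,0],[1,3,97,99]).round(4),np.percentile(b[:,1],[1,3,97,99]).round(4),cv2.minAreaRect(b[:,:2].astype(np.float32)))
d=np.load("pul.npz"); rep(cloud(d["z"],d["K"],d["T"]),"A",c)
# hover: puller at tool x=0
yaw=psi+np.pi/2
manip.move_pose([c[0]+.02*np.cos(yaw),c[1]+.02*np.sin(yaw),.2],down(yaw))
im,z,K,T=cap("wrist"); np.savez("pul2.npz",im=im,z=z,K=K,T=T); rep(cloud(z,K,T),"B",c)
cv2.imwrite("pics/pul2.png",im); print(manip.state()["clock"])
E
```

```text
A 0.0025 416 [-0.0278 -0.0274 -0.011   0.0216] [-0.0329 -0.0322  0.0311  0.0322] ((0.00024205632507801056, -0.00013745203614234924), (0.06603822112083435, 0.056377165019512177), 89.82888793945312)
A 0.045 656 [-0.0208 -0.0206  0.0224  0.0238] [-0.0328 -0.0321  0.0315  0.0323] ((0.0021090172231197357, -0.00012534111738204956), (0.06591515243053436, 0.04631410166621208), 89.677978515625)
A 0.098 424 [-0.0099 -0.0094  0.0093  0.0098] [-0.0185 -0.0177  0.0173  0.0184] ((-0.00012724380940198898, 1.7980113625526428e-05), (0.020283948630094528, 0.038364920765161514), 0.2602693438529968)
B 0.0025 401 [-0.029  -0.0288  0.0279  0.0288] [-0.0305 -0.0283  0.0332  0.0334] ((-0.0001321975141763687, 0.0004963725805282593), (0.06597244739532471, 0.05791559815406799), 89.78901672363281)
B 0.045 1535 [-0.0217 -0.021   0.0231  0.0237] [-0.0311 -0.0288  0.0327  0.0333] ((0.0009658001363277435, 0.0007299892604351044), (0.06570256501436234, 0.045948684215545654), 89.66311645507812)
B 0.098 939 [-0.0109 -0.0101  0.009   0.0092] [-0.0175 -0.0166  0.0187  0.0193] ((-0.001002020202577114, 0.0010234098881483078), (0.020466426387429237, 0.038586441427469254), 0.3393527865409851)
5.0833
```

View pics/pul2.png

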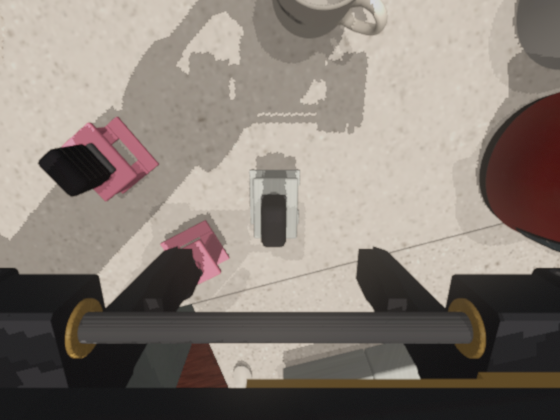

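pul2.png: the puller is square in view at (275,205), with the grip at (274,220) between the fingers. The mouth is to the right (+x of the puller) and the pink puller at (195,250) is clear of the path. I'll grasp, lift and re-check.

```bash
python3 - <<'E'
from h import *
psi=-.287; c=np.array([.4993,.3438]); ex=np.array([np.cos(psi),np.sin(psi)]); ey=np.array([-ex[1],ex[0]])
g=c-.0005*ex+.0005*ey; o=down(psi+np.pi/2)
manip.move_linear([*g,.12],rot=o); manip.move_linear([*g,.061],rate=.08)
manip.set_gripper(.015,force=45); s=manip.state(); print(s["gripper_width"],s["grasp_force"],s["contact_force"],s["tool_pos"],s["clock"])
manip.move_linear([*g,.20],rate=.12)
manip.dwell(.2); s=manip.state(); print(s["gripper_width"],s["grasp_force"],s["contact_force"],s["moment"])
# transit: hold above front of cap, 
ph=-.011; cx=np.array([.5075,-.0190]); hx=np.array([np.cos(ph),np.sin(ph)])
p=cx-.075*hx
manip.move_pose([*p,.19],down(ph+np.pi/2)); manip.dwell(.2)
im,z,K,T=cap("wrist"); np.savez("held.npz",im=im,z=z,K=K,T=T); cv2.imwrite("pics/held.png",im); s=manip.state(); print(s["contact_force"],s["moment"],s["tool_pos"],s["clock"])
E
```

```text
0.021604306376923826 45.0363748439122 [-1.14022995  0.1749552  -1.54168973] [0.49879619 0.34440361 0.06084697] 7.675
0.021832057881423898 45.028918439056724 [ 0.15184245 -0.01279619 -2.21056096] [-0.06662374  0.09455505 -0.01272363]
[ 0.09484599 -0.2327734  -2.35011232] [-0.02342646  0.00505691 -0.01832571] [ 0.43285692 -0.0175754   0.1900383 ] 10.8167
```

View pics/held.png

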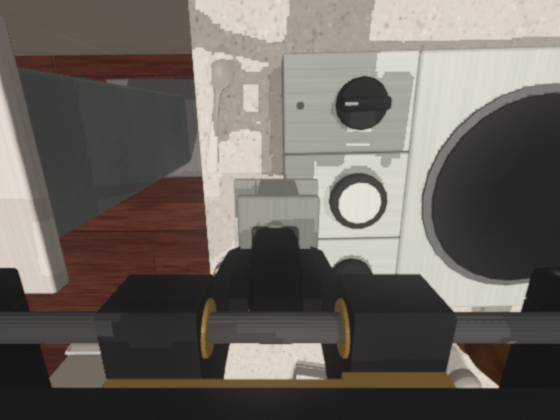

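held.png: the puller is held with its fork plate's +y edge at row ~180 (columns 235–318). The cap is at (358,200) and the block's front edge is at column 284. I'll measure the fork relative to the cap in this same view.

```bash
cat >> h.py <<'E'
def rel(f="held.npz",prt=True):
    d=np.load(f); K,T,im,z=d["K"],d["T"],d["im"],d["z"]; P=cloud(z,K,T); s=P.reshape(-1,3)
    return K,T,im,z,P
E
python3 - <<'E'
from h import *
K,T,im,z,P=rel(); s=manip.state(); t=np.array(s["tool_pos"]); ph=-.011
print("rot",R.from_rotvec(s["tcp_rot"]).as_matrix().round(4).tolist())
L=layers(P,t,ph,.12)   # hob/puller axes about tcp
pl=t[2]-.061
for nm,lo,hi in(("fork",pl-.004,pl+.009),("frame",pl+.040,pl+.053)):
    b=L[(L[:,2]>lo)&(L[:,2]<hi)&(abs(L[:,0])<.045)&(L[:,1]>-.01)&(L[:,1]<.045)]
    print(nm,len(b),"x",np.percentile(b[:,0],[1,5,95,99]).round(4),"y",np.percentile(b[:,1],[50,95,99]).round(4),"z",np.median(b[:,2]).round(4), "rect",cv2.minAreaRect(b[:,:2].astype(np.float32)))
h=np.median(P[195:206,353:363,2]); print("captop",h,"block",np.median(P[160:170,300:330,2]),np.median(P[215:225,335:345,2]))
g=cv2.cvtColor(im,cv2.COLOR_BGR2GRAY)
hm=(L[:,2]>h-.004)&(L[:,2]<h+.004)&(abs(L[:,0]-.075)<.035)&(abs(L[:,1])<.04); b=L[hm]; print("head",len(b),b.min(0),b.max(0),cv2.minEnclosingCircle(b[:,:2].astype(np.float32)), np.percentile(b[:,:2],[1,99],axis=0))
m2=(g[178:225,335:382]>110).astype(np.uint8); m2[:, :0]=0
cs,_=cv2.findContours(m2,cv2.RETR_LIST,cv2.CHAIN_APPROX_NONE)
for c in cs:
    if 200<cv2.contourArea(c)<1500:
        e=cv2.fitEllipse(c);u,v=e[0][0]+335,e[0][1]+178; w=ray(u,v,h,K,T); print("disc",u,v,e[1],w,layers(w,t,ph,.12))
# seams: block boundaries rows (dark lines) at columns ~300 & 390
for col in (295,310,325):
    pr=g[130:260,col].astype(int); print(col,[(130+i,ray(col,130+i,.0565,K,T)[1].round(4)) for i in np.argsort(pr[:40])[:2]])
b=L[(L[:,2]>.05)&(L[:,2]<.062)&(L[:,1]>.045)&(L[:,1]<.11)]; print("front x",np.percentile(b[:,0],[.2,.5,1,2]))
E
```

```text
rot [[0.0098, 1.0, -0.0], [1.0, -0.0098, 0.0001], [0.0001, -0.0, -1.0]]
fork 937 x [-0.0279 -0.0273  0.0279  0.0296] y [0.0284 0.0328 0.033 ] z 0.1335 rect ((0.0009969044476747513, 0.011903810314834118), (0.05828789994120598, 0.04246855527162552), 0.1277981698513031)
frame 3380 x [-0.02   -0.0185  0.0232  0.0248] y [0.0229 0.0328 0.033 ] z 0.1774 rect ((0.0023382212966680527, 0.01744833029806614), (0.03159566596150398, 0.04618885740637779), 89.77517700195312)
captop 0.07552692980009951 block 0.05653933938420472 0.07462410041552606
head 2442 [ 0.050599   -0.02752427  0.07152964] [0.10219768 0.02392816 0.07748916] ((0.07618014514446259, -0.001853530528023839), 0.02624032087624073) [[ 0.05200619 -0.02540439]
 [ 0.09971216  0.02283458]]
disc 359.2946357727051 202.59379959106445 (39.78251647949219, 43.726505279541016) [ 0.5094017  -0.01926873  0.07552693] [[ 0.07655877 -0.00085124  0.07552693]]
295 [(np.int64(154), np.float64(0.0221)), (np.int64(153), np.float64(0.023))]
310 [(np.int64(153), np.float64(0.0229)), (np.int64(154), np.float64(0.022))]
325 [(np.int64(153), np.float64(0.0228)), (np.int64(154), np.float64(0.0218))]
front x [0.00689343 0.00771651 0.00800092 0.00886103]
```

```bash
cat >> h.py <<'E'
ph=-.011; hx=np.array([np.cos(ph),np.sin(ph)]); hy=np.array([-hx[1],hx[0]])
o0=np.array([.43285692,-.0175754])   # reference for hob-axes coordinates
def hp(x,y,z): return [*(o0+x*hx+y*hy),z]
def F(n=3):
    f=[]
    for _ in range(n): f.append(manip.state()["contact_force"]); manip.dwell(.02)
    f=np.mean(f,0); return np.array([f[:2]@hx,f[:2]@hy,f[2]])
E
python3 - <<'E'
from h import *
manip.move_linear(hp(.017,-.0017,.150),rate=.1,rot=down(ph+np.pi/2)); manip.dwell(.3); f0=F(6); print("f0",f0)
manip.move_linear(hp(.017,-.0017,.1215),rate=.05); manip.dwell(.1); print(F()-f0)
z=.1215
while z>.1155:
    z-=.0003; manip.move_linear(hp(.017,-.0017,z),rate=.02); f=F(2)-f0
    if f[2]>1.5: break
s=manip.state(); print(z,s["tool_pos"],f,s["clock"]); np.save("f0.npy",f0); np.save("z.npy",z)
E
```

```text
f0 [-0.06553724  0.00849929 -1.68797561]
[-0.16748775 -0.07583028  0.64414061]
0.11790000000000006 [ 0.44986189 -0.01946856  0.11813441] [-0.76051673 -0.48716154  2.43994029] 16.0667
```

```bash
python3 - <<'E'
from h import *
f0=np.load("f0.npy"); z=.1188; y=-.0017
manip.move_linear(hp(.017,y,z),rate=.02); manip.dwell(.1); f0=F(5); print("f0",f0); np.save("f0.npy",f0)
manip.move_linear(hp(.030,y,z),rate=.05)
x=.030; log=[]
while x<.0775:
    x+=.002 if x<.066 else .0004
    manip.move_linear(hp(x,y,z),rate=.03); f=F(2)-f0; log.append((round(x,4),*f.round(1)))
    if f[0]<-2.2 or abs(f[1])>4 or abs(f[2])>5: break
    if x>.034 and abs(f[1])>1.2: y+=.0003*np.sign(f[1]); 
for l in log: print(*l)
s=manip.state(); print(x,y,s["tool_pos"],s["moment"],s["clock"]); np.save("xy.npy",[x,y])
E
```

```text
f0 [-0.28339899 -0.2273281  -2.00084436]
0.032 0.3 -0.2 -0.2
0.034 0.2 0.1 0.5
0.036 -0.2 -0.0 0.7
0.038 0.5 0.5 -0.7
0.04 0.6 0.3 0.7
0.042 1.0 -0.2 0.0
0.044 0.4 0.7 0.2
0.046 0.2 0.1 0.7
0.048 0.5 0.5 0.3
0.05 0.9 0.4 -0.1
0.052 0.3 0.7 0.6
0.054 0.7 -0.1 -0.4
0.056 0.1 0.4 -0.3
0.058 0.1 0.2 0.5
0.06 -0.1 -0.2 -0.5
0.062 0.4 0.1 0.4
0.064 0.2 -0.3 0.1
0.066 0.1 0.4 0.5
0.0664 0.2 0.6 0.9
0.0668 0.1 -0.1 -0.6
0.0672 1.0 0.3 0.1
0.0676 0.3 0.3 0.2
0.068 0.7 -0.0 0.3
0.0684 0.3 -0.1 0.4
0.0688 0.5 -0.3 -0.1
0.0692 0.3 0.2 -0.5
0.0696 -0.0 -0.0 -0.2
0.07 0.5 0.2 0.6
0.0704 0.5 -0.1 -0.1
0.0708 -0.2 -0.1 0.7
0.0712 0.1 0.4 0.4
0.0716 1.0 0.6 0.2
0.072 -0.7 -0.3 -0.1
0.0724 0.3 -0.0 -0.2
0.0728 0.1 0.5 0.3
0.0732 0.2 -0.1 0.5
0.0736 -0.1 -0.1 -0.1
0.074 0.9 0.7 -0.4
0.0744 0.8 0.3 1.0
0.0748 0.1 0.8 -0.1
0.0752 0.2 0.2 0.6
0.0756 0.8 0.8 0.4
0.076 -0.4 -0.2 -0.0
0.0764 0.3 0.7 -0.0
0.0768 -0.5 0.2 1.0
0.0772 -2.3 0.2 1.9
0.07719999999999996 -0.0017 [ 0.50964532 -0.02009203  0.11871605] [-0.02306677  0.64736564  0.05055886] 29.9417
```

```bash
python3 - <<'E'
from h import *
f0=np.load("f0.npy"); x,y=np.load("xy.npy"); manip.dwell(.2); print(F(5)-f0)
im,z,K,T=cap("wrist"); cv2.imwrite("pics/home.png",cv2.resize(im[80:330,150:480],None,fx=2.4,fy=2.4)); s=manip.state(); t=s["tool_pos"]
P=cloud(z,K,T); L=layers(P,t,ph,.12)
for nm,lo,hi in(("fork",.055,.0655),("head",.070,.080),("frame",.1,.112)):
    b=L[(L[:,2]>lo)&(L[:,2]<hi)&(abs(L[:,0])<.045)&(L[:,1]>-.01)&(L[:,1]<.04)]
    print(nm,len(b),np.percentile(b[:,0],[1,5,95,99]).round(4),np.percentile(b[:,1],[5,95,99]).round(4),np.percentile(b[:,2],[10,50,90]).round(4))
E
```

```text
[-2.57887593  0.48939719  2.03257326]
fork 4564 [-0.0445 -0.0425  0.0424  0.0444] [-0.0053  0.039   0.0398] [0.0558 0.0567 0.0621]
head 126 [-0.0218 -0.0089  0.0123  0.0133] [0.0324 0.033  0.0331] [0.0714 0.0752 0.0788]
frame 3375 [-0.0203 -0.0187  0.023   0.0245] [0.0058 0.0326 0.0329] [0.1049 0.106  0.107 ]
```

View pics/home.png

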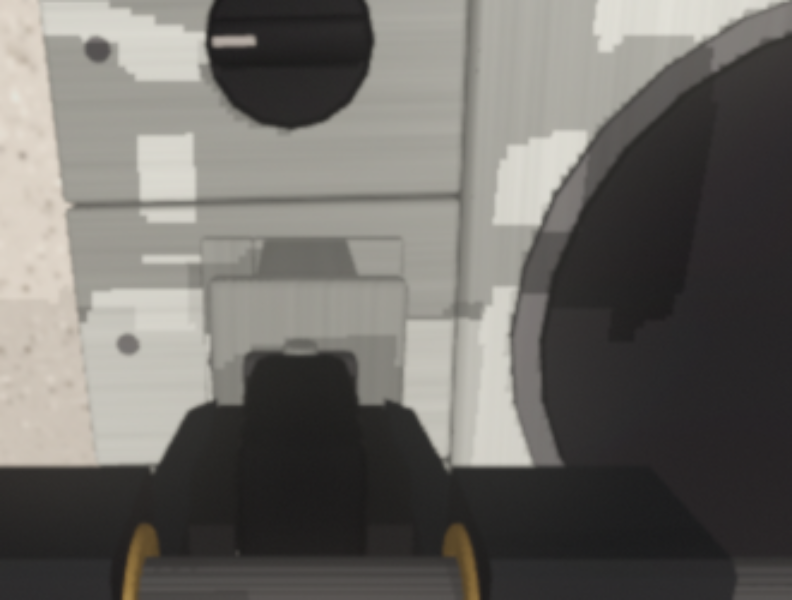

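home.png: the fork sits under the head, with its plate at columns 202–402 of the crop and rows 238+, centred on the middle block and clear of the bar knob. It is pressing 2.6 N against the hub, about where home should be. I'll ease the push slightly and pull up in small steps.

```bash
python3 - <<'E'
from h import *
f0=np.load("f0.npy"); x,y=np.load("xy.npy"); x-=.0003
z=.1188; log=[]; pk=0
while z<.1290:
    z+=.0003; manip.move_linear(hp(x,y,z),rate=.02); f=F(2)-f0; log.append((round(z,4),*f.round(1),*np.round(manip.state()["moment"],2))); pk=min(pk,f[2])
    if f[2]<-15.5: print("STOP"); break
    if pk<-5 and f[2]>-2.5: print("popped"); break
for l in log: print(*l)
s=manip.state(); print(s["tool_pos"],s["clock"],s["gripper_width"]); np.save("z.npy",z)
E
```

```text
popped
0.1191 -2.0 0.9 -0.6 -0.06 0.57 0.04
0.1194 -1.9 0.7 -1.3 0.0 0.57 -0.02
0.1197 -2.1 0.0 -1.1 -0.09 0.58 0.02
0.12 -1.7 0.5 -1.2 0.0 0.56 0.02
0.1203 -2.3 0.2 -1.8 -0.09 0.55 -0.0
0.1206 -2.2 0.3 -2.3 -0.08 0.53 0.0
0.1209 -1.3 1.0 -4.3 0.03 0.46 -0.03
0.1212 -1.3 0.9 -5.2 0.03 0.32 0.02
0.1215 -0.6 1.0 -7.7 0.1 0.35 -0.0
0.1218 -1.0 0.4 -8.9 0.06 0.31 -0.01
0.1221 -0.7 0.5 -10.9 -0.0 0.26 -0.04
0.1224 -1.8 1.1 -10.4 0.04 0.38 -0.03
0.1227 -2.8 1.0 -8.3 0.09 0.59 0.03
0.123 -3.2 1.7 -7.1 0.05 0.75 0.01
0.1233 -3.5 1.3 -6.2 0.02 0.79 0.04
0.1236 -3.7 0.5 -6.2 0.04 0.83 0.04
0.1239 -3.5 0.4 -4.8 0.09 0.85 0.05
0.1242 -3.9 -0.0 -3.8 0.06 1.01 -0.01
0.1245 -4.5 1.0 -3.7 0.04 0.95 0.01
0.1248 -3.6 1.1 -3.6 -0.02 0.95 -0.02
0.1251 -3.6 0.4 -3.3 0.02 0.98 0.02
0.1254 -4.8 0.3 -3.3 0.06 0.99 0.03
0.1257 -4.4 0.7 -3.6 0.01 0.96 -0.05
0.126 -3.5 0.9 -2.4 0.07 0.98 -0.0
[ 0.5097935  -0.02011145  0.1261277 ] 37.075 0.021673047211638253
```

```bash
python3 - <<'E'
from h import *
f0=np.load("f0.npy"); x,y=np.load("xy.npy"); x-=.001
d=np.load("hob.npz"); K,T=d["K"],d["T"]; P=cloud(d["z"],K,T)
m=((P[...,2]>.010)&(P[...,2]<.026)&(P[...,1]<-.24)&(P[...,1]>-.47)&(P[...,0]<.64)&(P[...,0]>.41)).astype(np.uint8)
m=cv2.morphologyEx(m,cv2.MORPH_CLOSE,np.ones((7,7))); n,lab,st,_=cv2.connectedComponentsWithStats(m); i=1+np.argmax(st[1:,4]); sel=(lab==i)&(P[...,2]>.010)&(P[...,2]<.026)
print("tray",st[i],cv2.minAreaRect(P[sel][:,:2].astype(np.float32)))
manip.move_linear(hp(x,y,.1263),rate=.02); print(F()-f0)
manip.move_linear(hp(x,y,.145),rate=.03); print(F()-f0)
manip.move_linear(hp(x,y,.215),rate=.08); manip.dwell(.3); print(F(5)-f0,manip.state()["clock"])
im,z,K,T=cap("wrist"); t=manip.state()["tool_pos"]; P=cloud(z,K,T); L=layers(P,t,ph,.12); h=np.median
b=L[(L[:,2]>.045)&(L[:,2]<.085)&(abs(L[:,1])<.035)&(L[:,1]>.0)]; 
pl=t[2]-.0608; print("scene heights at hub area", np.histogram(L[(abs(L[:,0])<.03)&(L[:,1]>.0)&(L[:,1]<.03)][:,2]-pl,bins=[-.2,-.05,.0,.008,.014,.022,.03,.06]))
cv2.imwrite("pics/carry.png",im)
im,z,K,T=cap("scene"); cv2.imwrite("pics/carry_s.png",cv2.resize(im[80:290,180:460],None,fx=2.8,fy=2.8))
E
```

```text
tray [  12  154  100  113 2008] ((0.5242385268211365, -0.3601227104663849), (0.14180758595466614, 0.16084346175193787), 78.19258880615234)
[-2.70341238  0.80308086 -0.20659938]
[-0.15365116  0.00208978 -0.4648493 ]
[ 0.62148729  0.05400978 -0.25167978] 39.6083
scene heights at hub area (array([1064,    0,  563,    0,    0,    0, 2883]), array([-0.2  , -0.05 ,  0.   ,  0.008,  0.014,  0.022,  0.03 ,  0.06 ]))
```

View pics/carry_s.png

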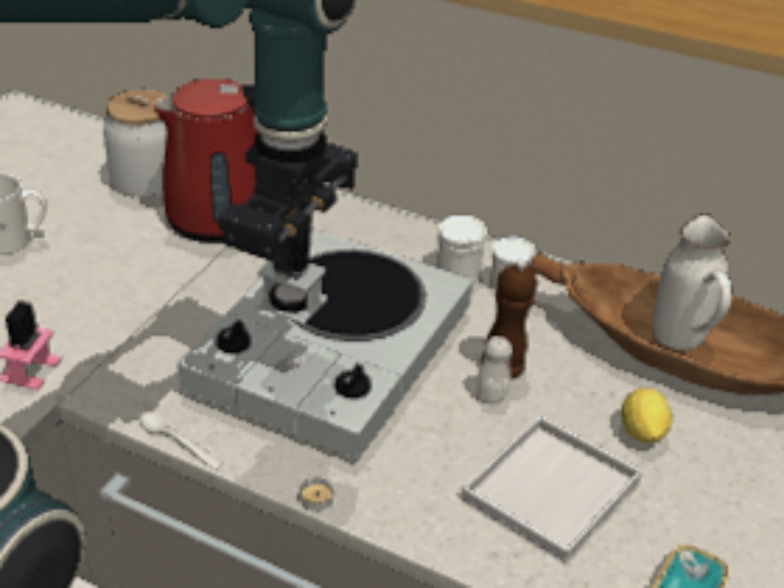

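carry_s.png: the cap sits in the fork at (290,293) and the bare stem shows at (290,360). The tray is at (550,485), about (0.524, -0.360) in world. I'll carry the puller over and set it down.

```bash
python3 - <<'E'
from h import *
c=[.524,-.360]
manip.move_linear([.505,-.15,.215],rate=.1); manip.move_linear([*c,.215],rate=.1)
manip.move_linear([*c,.09],rate=.08); manip.move_linear([*c,.070],rate=.04); manip.dwell(.2); f0=F(5)
z=.070
while z>.0625:
    z-=.0004; manip.move_linear([*c,z],rate=.02); f=F(2)-f0
    if f[2]>1.6: break
print(z,f,manip.state()["tool_pos"],manip.state()["clock"])
manip.set_gripper(.07); manip.dwell(.2)
manip.move_linear([*c,.20],rate=.1); s=manip.state(); print(s["clock"],s["contact_force"])
manip.move_linear([c[0],c[1]+.05,.26],rate=.15)
im,zz,K,T=cap("wrist"); P=cloud(zz,K,T); L=layers(P,c,ph,.12)
for lo,hi in((.006,.014),(.015,.026),(.046,.055),(.1,.112)):
    b=L[(L[:,2]>lo)&(L[:,2]<hi)&(abs(L[:,0])<.045)&(abs(L[:,1])<.045)]; print(lo,len(b), b.mean(0).round(4), b.min(0).round(3),b.max(0).round(3)) if len(b) else 0
im2,_,_,_=cap("scene"); cv2.imwrite("pics/end.png",np.hstack([cv2.resize(im2[200:310,320:450],(473,400)),im[:,100:400][:400]]))
E
```

```text
0.06440000000000004 [-0.47051508  0.45999957  4.65808822] [ 0.52406832 -0.3600855   0.06484505] 50.025
52.5667 [ 0.12628358 -0.4489814  -0.39815568]
0.006 335 [-0.0065  0.0165  0.0083] [-0.029 -0.033  0.006] [0.029 0.033 0.014]
0.015 55 [-0.0069  0.0218  0.0209] [-0.026 -0.009  0.016] [0.013 0.033 0.025]
0.046 1090 [0.0025 0.0075 0.0521] [-0.022 -0.033  0.048] [0.025 0.033 0.055]
0.1 662 [-0.0004  0.0011  0.1044] [-0.011 -0.019  0.1  ] [0.01  0.02  0.108]
```

View pics/end.png

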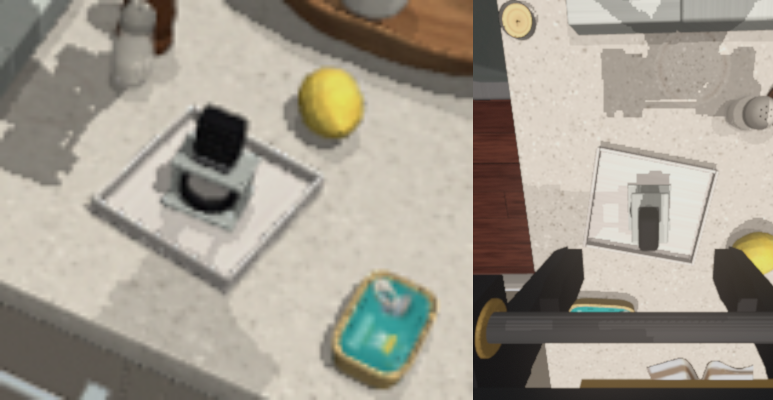

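end.png: the puller stands upright in the middle of the tray at (215,165), with the cap in its fork at (208,185). The gripper is clear, so I'm handing in.

```bash
python3 -c "
from h import *
print(order.close_job())"
```

```text
the job is handed in; nothing more can be done
None
```

The job is handed in: the cap popped off its stem at about 11 N, and the puller stands upright and released in the tray with the cap in its fork; the hand-in call gave no verdict.

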